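# Sweep the lamp's touch dimmer up to its brightest pad

### The arm

A 6-joint arm with a two-finger parallel gripper is mounted at the origin on a cart in front of the work surface, level with it; the furniture and walls round the work are solid. World frame = base frame: x ahead of the robot, y to its left, z up, the work surface at z = 0. Lengths are in m, angles in rad, forces in N, time in s.
With the tool pointing down it reaches from about 0.425 to 0.95 m from the base axis. Payload 3.5 kg.
Tool frame: the origin (TCP) lies between the finger pads, 19 mm behind the fingertips; this is the grasp point; z points along the fingers, y is the line along which they close (so a half turn about z gives the same grasp; the last joint's range is limited). The gripper opens to 85 mm and grips with 20 to 120 N. Pads are 22 mm wide; open, the fingers measure 114 mm over their backs; the gripper's body (76 mm by 85 mm) begins 54 mm behind the grasp point. The pads swing forward as they close: fully open they stand 13 mm farther back than shut.
Start: joints at [0.954, 0.286, 1.577, -0, 1.279, -0.15], TCP at [0.304, 0.603, 0.25] pointing down, gripper open.
Joint ranges: [-2.77, 2.77], [-0.9, 2.22], [0.21, 2.48], [-1.53, 4.67], [0.24, 2.81], [-2.84, 2.84]. Speed limits (rad/s): [2.79, 2.79, 3.14, 3.14, 3.14, 3.14].

### API

Orientations are given as a unit quaternion [x, y, z, w].
In Python, from plant import ctrl gives the robot as it stands. The module is installed in compiled form; this text tells all that it offers.
- The arm moves only by the tool send_rows, never from a script. Its argument "rows" is text: rows parted by semicolons, each of 7 numbers parted by spaces: the turn, a rotation vector about the tool's x, y, z in degrees, then the shift along the tool's x, y, z in mm, then the opening, from -1 (shut) to 1 (fully open). A call has 1 to 8 rows; each row is the pose to reach, as a shift and turn from the pose commanded when the call began, along the tool's axes at that moment; what a row does not reach only later rows make up. A row lasts 1/8 s, in which the tool goes at most 62.5 mm and 10.7 degrees, less where a joint would pass 70% of its speed; a pose out of reach is approached as far as the arm can. A call with a gripper value outside its range is refused whole. The fingers move at their own pace and stop on an object; "grip_force" is the grip in N (left out, the last holds). Time passes only in rows, so rows that repeat a pose let the fingers close. It gives the time, the measured TCP pose, the force, the opening and the grip force at its end, in the units of the state.
- ctrl.get_state(): the state, without advancing time (a new reading comes with each control period).
- ctrl.read_camera(name): name is "side" or "top"; returns a dict with "color" (400x640x3 uint8, red, green, blue), "fx", "fy", "cx", "cy" (pixels), "extrinsics" (4x4, takes a point from world to camera coordinates). Camera axes: x right, y down, z forward; pixel columns grow to the right and rows downward; lengths in m; the calibration is good to about 2 mm. A picture is of the moment at which its call begins. There is no depth.
- ctrl.sign_off(): hands the job in; it is judged then, once.
Trained networks look in a picture, given as the dict that the camera call returned (one of the last four; its "shot" number tells which), for a name from the list of things; names that differ only in an ending like _2 or _b are one class to them, and where a whole thing is asked for, a point or a joint stands for the part that bears it (a point fixed in the world has none). Each returns a list of dicts, best first, with "p" (0 to 1); they miss things now and then, are a little off and sometimes report something else, mostly with a low value. They report only what shows in the picture. A call takes as long as a camera call.
- ctrl.look_for(picture, target): "position" ([x, y, z] in m, in the coordinates of the camera as it stood for that picture, good to about 4 mm: the middle of the surface that is visible of it).
The state is a dict: "time": time; "qpos": joint angles; "dq": joint speeds; "joint_efforts": joint torques, N m; "eef_pos": TCP position; "tcp_rot": TCP orientation; "contact_force": force on the tool from outside, world axes, zero at the start; "wrist_torque": the same for the moment, N m; "opening": opening from 0.0 (shut) to 1.0 (fully open); "finger_force": force on a finger pad.
Only numpy, scipy, OpenCV 4.12 (cv2) and the standard library are available. Lean on these libraries where they do the work, as an engineer would, in place of code of your own. Each camera call takes 0.05 s, during which the arm holds its last target. There are 200 camera calls.

### The job

Turn the table lamp up at its white dimmer panel: put a fingertip on the darkest pad at one end of the curved row and slide it lightly along the curve, without lifting, over every pad in turn to the brightest (cream) pad at the other end. Finish with the fingertip still resting lightly on the brightest pad alone, holding it pressed. Lift or shove nothing, do not touch the red off key, and leave the panel and everything round it where they are.

Things in the scene. Friction and masses are not known exactly. Their poses are not given: they have to be found in the camera images.
- panel: White flat dimmer panel, 138x214 mm (x, y) and 14 mm high, 0.9 kg, loose on rubber feet, any heading. Origin: underside, 3 mm behind its centre. Carries a raised arc of five touch pads, mean radius 85 mm about the point x = -40, y = 0 mm, bulging to +x; pad centres at +64 (pad_1, dimmest), +32, 0, -32, -64 degrees (pad_5, brightest) from +x towards +y.
- touch_arc (a joint): How far the arc of pads is pressed down, m: 0 free, 0.008 fully down. All five pads sink together, straight down. The spring yields at about 1 N, takes about 3 N at 4 mm and 5 N fully down; below that it is rigid, and it rises by itself.
- off_key: Red round key, 28 mm across, that switches the lamp off; fixed in the panel at the centre of the arc, 85 mm from every pad's centre. Its top is 18 mm above the desk, lower than the pads. Origin under its centre.
- pad_1: Touch pad 1 of 5 (off-black, the dimmest end of the arc): flat arc piece, 28 mm wide across the arc, 43 mm long along it, 47 mm from one pad's centre to the next with 4 mm gaps. Origin at the centre of its top face, 24 mm above the desk while not pressed; x points outward from the arc's centre, y along the arc towards the dim end.
- pad_2: Touch pad 2 of 5 (dark brown): flat arc piece, 28 mm wide across the arc, 43 mm long along it, 47 mm from one pad's centre to the next with 4 mm gaps. Origin at the centre of its top face, 24 mm above the desk while not pressed; x points outward from the arc's centre, y along the arc towards the dim end.
- pad_3: Touch pad 3 of 5 (brown): flat arc piece, 28 mm wide across the arc, 43 mm long along it, 47 mm from one pad's centre to the next with 4 mm gaps. Origin at the centre of its top face, 24 mm above the desk while not pressed; x points outward from the arc's centre, y along the arc towards the dim end.
- pad_4: Touch pad 4 of 5 (amber): flat arc piece, 28 mm wide across the arc, 43 mm long along it, 47 mm from one pad's centre to the next with 4 mm gaps. Origin at the centre of its top face, 24 mm above the desk while not pressed; x points outward from the arc's centre, y along the arc towards the dim end.
- pad_5: Touch pad 5 of 5 (pale cream yellow, the brightest end of the arc): flat arc piece, 28 mm wide across the arc, 43 mm long along it, 47 mm from one pad's centre to the next with 4 mm gaps. Origin at the centre of its top face, 24 mm above the desk while not pressed; x points outward from the arc's centre, y along the arc towards the dim end.
- shelf_corner (a point): Nearest lower corner of the fixed white shelf board that stands to the left of the desk, about 0.27 m above the desk: the board (38 mm thick, open room under it, another 0.35 m higher) reaches from here to the back (+x) and left (+y). Fixed; keep the arm clear of it. A higher shelf (underside 0.62 m up) runs over the back of the desk from the same x on.
- eraser: Small blue and white eraser, 21x48x12 mm, lying loose by the panel; origin under its centre.
- usb_stick: Black USB stick, 17x50x8 mm, lying loose by the panel; origin under its centre.
- mouse: Black computer mouse, 100x58x34 mm, loose; origin under its centre.
- sticky_notes: Block of blue and yellow sticky notes, 76x77x18 mm, loose; origin under its centre.
- calculator: Grey pocket calculator, 124x76x17 mm, loose; origin under its centre.

How it is judged:
On the way, in this order (a step that is already met when the one before it is completed fails the run):
1. a fingertip touches pad 1 (dimmest) (contact force between the fingers and pad_1 above 0.3 N), for 0.05 s.
2. a fingertip touches pad 2 (contact force between the fingers and pad_2 above 0.3 N), for 0.05 s.
3. a fingertip touches pad 3 (contact force between the fingers and pad_3 above 0.3 N), for 0.05 s.
4. a fingertip touches pad 4 (contact force between the fingers and pad_4 above 0.3 N), for 0.05 s.
5. a fingertip touches pad 5 (brightest) (contact force between the fingers and pad_5 above 0.3 N), for 0.05 s.
At the end, for the whole second after the job is handed in: The program finishes while holding: a fingertip rests on pad_5 with 0.3 to 15 N and not on the other pads (under 0.1 N), the arc pressed by more than 0.3 mm, the panel at rest within 15 mm of where it stood, the other loose things within 10 mm of where they stood (contact force between the fingers and pad_5 between 0.3 and 15 N and value of joint touch_arc above 0.0003 m and contact force between the fingers and pad_1 below 0.1 N and contact force between the fingers and pad_2 below 0.1 N and contact force between the fingers and pad_3 below 0.1 N and contact force between the fingers and pad_4 below 0.1 N and distance of panel from where it was at the start of the episode below 0.015 m and linear speed of panel below 0.02 m/s and distance of each of eraser, usb_stick, mouse, sticky_notes, calculator from where it was at the start of the episode below 0.01 m); the arm keeps its last pose, push and grip.
It fails at once if the fingertips press on the panel with more than 15 N (contact force between the fingers and panel above 15 N).
It fails at once if the red off key is touched (contact force between anything else and off_key above 0.3 N).
It fails at once if the finger is lifted on the way: the TCP is low (under 65 mm above the desk) and within 16 mm of the middle of pad 2, 3 or 4 in plan while the arc is not pressed at all ((horizontal distance between the grasp point and pad_2 below 0.016 m or horizontal distance between the grasp point and pad_3 below 0.016 m or horizontal distance between the grasp point and pad_4 below 0.016 m) and height (world z) of the grasp point below 0.065 m and value of joint touch_arc below 0.0003 m).
It fails at once if the panel is lifted or shoved by more than 15 mm (distance of panel from where it was at the start of the episode above 0.015 m).
It fails at once if another thing on the desk is lifted or shoved by more than 10 mm (distance of any of eraser, usb_stick, mouse, sticky_notes, calculator from where it was at the start of the episode above 0.01 m).
It also fails if it takes over 48 s, if anything falls off the work surface, if the arm or the gripper's body presses on something with over 40 N, if the wrist force passes 120 N, or if a joint passes its speed limit or range.

## Working session

There is one attempt and no reset: what is moved stays moved. The work goes in short steps, Python scripts to look and compute and a tool call to move; the robot and the scene stay as the last step left them, time stands still between calls to the robot, and variables do not carry over. Pictures are saved under pics/ and viewed, at most 10 in all, crops included, and the job is handed in when it is done.

Besides the shell and the picture viewer there is one more tool, called after "Request:" by a JSON object that holds its "api" and its "payload", one argument or row to a line. send_rows: Moves the arm, as the interface text tells. Its arguments: {"type":"object","properties":{"rows":{"type":"string"},"grip_force":{"type":"number"}},"required":["rows"]}

```bash
mkdir -p pics
cat > h.py <<'E'
import numpy as np,cv2
from plant import ctrl
def w(p,pos):
    E=np.array(p["extrinsics"]);return E[:3,:3].T@(np.array(pos)-E[:3,3])
def px2w(p,u,v,z):
    E=np.array(p["extrinsics"]);R=E[:3,:3];c=-R.T@E[:3,3]
    d=R.T@np.array([(u-p["cx"])/p["fx"],(v-p["cy"])/p["fy"],1]);return c+d*(z-c[2])/d[2]
def w2px(p,X):
    E=np.array(p["extrinsics"]);q=E[:3,:3]@np.array(X)+E[:3,3];return np.array([p["fx"]*q[0]/q[2]+p["cx"],p["fy"]*q[1]/q[2]+p["cy"]])
E
python3 - <<'E'
from h import *
np.set_printoptions(precision=4,suppress=True)
for n in("top","side"):
    p=ctrl.read_camera(n);cv2.imwrite(f"pics/{n}0.png",cv2.cvtColor(p["color"],cv2.COLOR_RGB2BGR))
    E=np.array(p["extrinsics"]);print(n,-E[:3,:3].T@E[:3,3])
    for t in("panel","pad_1","off_key","eraser","usb_stick","mouse","sticky_notes","calculator"):
        for r in ctrl.look_for(p,t)[:5]:
            X=w(p,r["position"]);print(t,round(r["p"],2),X,w2px(p,X))
print(ctrl.get_state())
E
```

```text
top [ 0.4121 -0.2239  1.2588]
panel 0.95 [ 0.5627 -0.1051  0.011 ] [283.0384 219.7374]
panel 0.23 [ 0.6003 -0.1775  0.025 ] [305.266  207.8696]
pad_1 0.61 [ 0.5957 -0.4628  0.0298] [393.4171 209.7311]
pad_1 0.54 [ 0.602  -0.0888  0.0288] [277.7996 206.9423]
pad_1 0.42 [ 0.5278 -0.1308  0.0157] [290.5943 230.3447]
pad_1 0.4 [ 0.5253 -0.0423  0.0236] [262.8379 230.6936]
pad_1 0.2 [ 0.6606 -0.071   0.0126] [273.3977 190.1328]
off_key 0.55 [ 0.5273 -0.1282  0.0156] [289.7906 230.4992]
off_key 0.51 [ 0.4963 -0.5991  0.0131] [435.4206 241.2408]
eraser 0.29 [ 0.5908 -0.0899  0.0305] [277.984  210.3171]
eraser 0.23 [ 0.6035 -0.0897  0.0311] [278.0086 206.3689]
usb_stick 0.46 [ 0.6584 -0.0698  0.0158] [272.8979 190.5969]
mouse 0.57 [ 0.5969 -0.4627  0.028 ] [393.2699 209.4339]
sticky_notes 0.68 [ 0.495  -0.6011  0.0143] [436.1693 241.6307]
calculator 0.69 [ 0.5291 -0.387   0.016 ] [369.7598 230.5064]
calculator 0.68 [ 0.5969 -0.4674  0.0305] [394.9004 209.3337]
side [ 0.3639 -1.2506  1.1731]
panel 0.71 [ 0.6576 -0.0746  0.0056] [320.4815 197.2017]
panel 0.64 [ 0.6135 -0.1319  0.0156] [312.813
[... 395 characters left out ...]
 [307.3692 199.3031]
mouse 0.97 [ 0.5927 -0.4793  0.0331] [331.8998 280.7857]
sticky_notes 0.58 [ 0.4933 -0.6056  0.016 ] [310.4327 325.7198]
calculator 0.72 [ 0.5306 -0.3917  0.0136] [306.6757 266.6053]
{'time': 0.9, 'qpos': array([ 0.954 ,  0.2863,  1.5767, -0.    ,  1.2786, -0.15  ]), 'dq': array([ 0.0006, -0.0009, -0.0012, -0.0006,  0.0001,  0.0007]), 'joint_efforts': array([  0.0001, -40.5951, -29.2947,  -0.0001,   0.0004,   0.    ]), 'eef_pos': array([0.3037, 0.6028, 0.25  ]), 'tcp_rot': array([ 0.2313,  0.9729, -0.    , -0.    ]), 'contact_force': array([ 0.1415, -0.1062,  0.3603]), 'wrist_torque': array([ 0.0031, -0.0138, -0.0092]), 'finger_force': 0.0, 'opening': 0.9978246411231839}
```

Run:
```python
import cv2
a=cv2.imread("pics/top0.png")[160:280,210:370];cv2.imwrite("pics/topc.png",cv2.resize(a,None,fx=5,fy=5,interpolation=cv2.INTER_CUBIC))
```

```text
(no output)
```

View pics/topc.png

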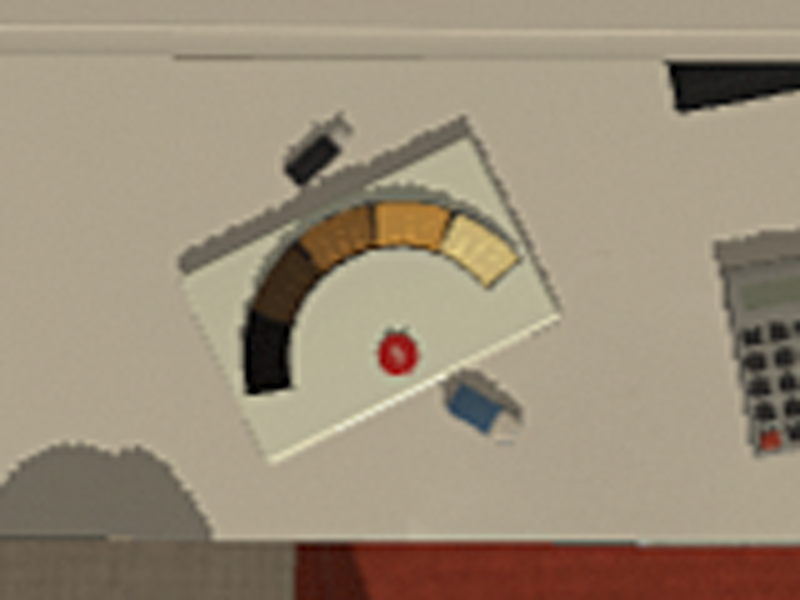

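View pics/side0.png

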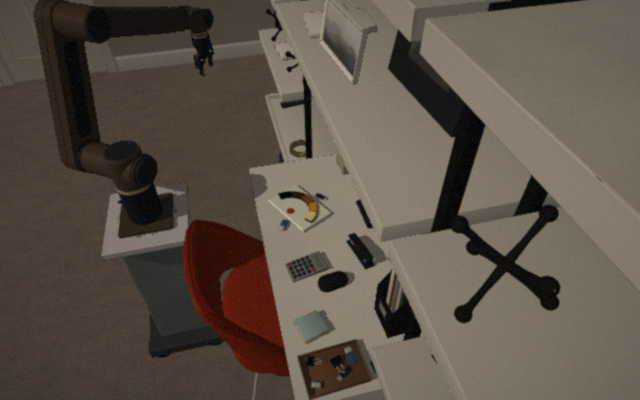

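The top crop shows the arc: black pad at (268,355), cream pad at (480,250), red key at (398,355), with the USB stick behind and the eraser in front. The side view agrees, with the panel at about (300,207). Next I'll fit the panel pose and check the shelf.

Run:
```python
from h import *
from scipy.optimize import least_squares
np.set_printoptions(precision=4,suppress=True)
p=ctrl.read_camera("top");s=ctrl.read_camera("side")
def P(q,a,z=.024,r=.085):
    x,y,h=q;return np.array([x+r*np.cos(h+a),y+r*np.sin(h+a),z])
A=np.radians([64,32,0,-32,-64])
tp=np.array([(268,355),(285,283),(337,236),(411,225),(480,250)])/5+[210,160]+[-.4,-.4]
# colour refinement of key
def f(q,full=False):
    r=[w2px(p,P(q,a))-t for a,t in zip(A,tp)]
    k=np.array([398,355])/5+[210,160]-.4
    r.append(w2px(p,[q[0],q[1],.018])-k); return np.concatenate(r)
o=least_squares(f,[.527,-.128,.4]);q=o.x
print("key xy,heading deg",q[:2],np.degrees(q[2]),"res",o.fun.reshape(-1,2))
for a in A: print(P(q,a))
im=cv2.resize(p["color"][160:280,210:370],None,fx=4,fy=4,interpolation=cv2.INTER_CUBIC)
im2=cv2.resize(s["color"][160:260,240:360],None,fx=5,fy=5,interpolation=cv2.INTER_CUBIC)
for i,c,off,k in((im,p,(210,160),4),(im2,s,(240,160),5)):
    pts=[P(q,b,.024,r) for b in A for r in(.071,.085,.099)]+[np.array([q[0],q[1],.018])]
    ch,sh=np.cos(q[2]),np.sin(q[2])
    for X,Y in((-.069+.003,-.107),(-.066,.107),(.072,-.107),(.072,.107)):
        X+=.04; pts.append(np.array([q[0]+X*ch-Y*sh,q[1]+X*sh+Y*ch,.014]))
    for X in pts:
        u=(w2px(c,X)-off+.5)*k; cv2.circle(i,tuple(int(v) for v in u),2,(0,255,0),-1)
full=cv2.cvtColor(p["color"],cv2.COLOR_RGB2BGR);cv2.imwrite("pics/topf.png",full)
b=np.zeros((980,640,3),np.uint8);b[:480]=im;b[480:,:600]=im2
cv2.imwrite("pics/fit.png",cv2.cvtColor(cv2.resize(b,None,fx=.6,fy=.6,interpolation=cv2.INTER_AREA),cv2.COLOR_RGB2BGR))
for t in("shelf_corner",):
  for c in(p,s):
    for r in ctrl.look_for(c,t)[:3]:print(t,r["p"],w(c,r["position"]),w2px(c,w(c,r["position"])))
```

```text
key xy,heading deg [ 0.5271 -0.1265] 27.077533249366 res [[-0.6087 -0.005 ]
 [ 0.2009  0.4265]
 [ 0.6595  0.1228]
 [ 0.0783 -0.3047]
 [-0.3362 -0.1104]
 [ 0.0124 -0.1309]]
[ 0.5255 -0.0415  0.024 ]
[ 0.5708 -0.0536  0.024 ]
[ 0.6028 -0.0878  0.024 ]
[ 0.6118 -0.1338  0.024 ]
[ 0.5951 -0.1776  0.024 ]Traceback (most recent call last):
  File "<stdin>", line 31, in <module>
ValueError: it knows: calculator, eraser, mouse, off_key, pad, panel, sticky_notes, touch_arc, usb_stick
```

View pics/fit.png

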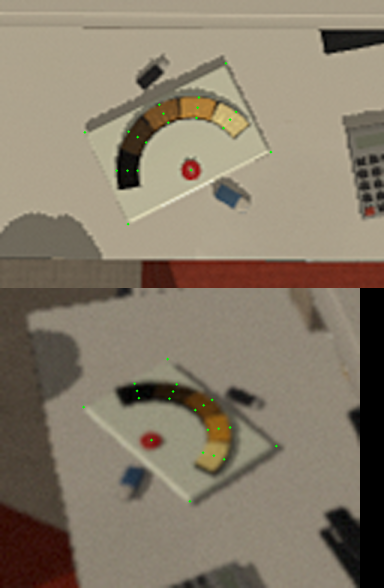

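View pics/topf.png

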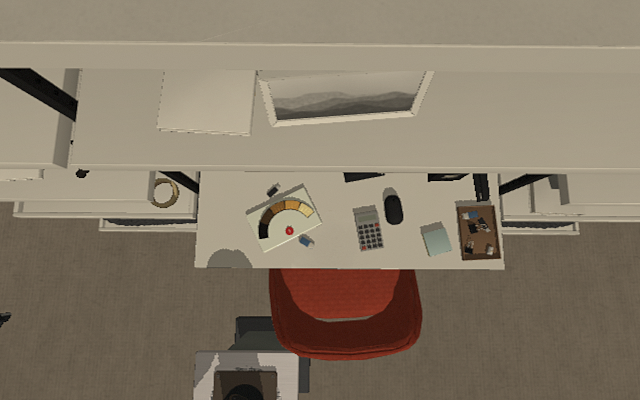

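The fit overlay matches the pads and panel corners in both views, within about 2 mm. Next I'll estimate the shelf edge and plan the first transit.

```bash
cat >> h.py <<'E'
def rel(X):
    from scipy.spatial.transform import Rotation as R
    s=ctrl.get_state();return R.from_quat(s["tcp_rot"]).as_matrix().T@(np.array(X)-s["eef_pos"])*1e3
E
python3 - <<'E'
from h import *
np.set_printoptions(precision=3,suppress=True)
p=ctrl.read_camera("top")
for uv in((197,205),(197,215),(197,192),(75,168),(400,168)):
    print(uv,[px2w(p,*uv,z) for z in(.27,.31,.62)])
for X in([.44,.06,.25],[.5255,-.0415,.12],[.5255,-.0415,.06]):print(rel(X))
E
```

```text
(197, 205) [array([0.568, 0.095, 0.27 ]), array([0.562, 0.082, 0.31 ]), array([ 0.513, -0.018,  0.62 ])]
(197, 215) [array([0.542, 0.093, 0.27 ]), array([0.537, 0.08 , 0.31 ]), array([ 0.496, -0.019,  0.62 ])]
(197, 192) [array([0.603, 0.097, 0.27 ]), array([0.595, 0.084, 0.31 ]), array([ 0.535, -0.017,  0.62 ])]
(75, 168) [array([0.665, 0.423, 0.27 ]), array([0.654, 0.397, 0.31 ]), array([0.575, 0.194, 0.62 ])]
(400, 168) [array([ 0.672, -0.437,  0.27 ]), array([ 0.661, -0.428,  0.31 ]), array([ 0.58 , -0.361,  0.62 ])]
[-365.977 -423.409    0.018]
[-488.009 -475.58   130.014]
[-488.009 -475.583  190.014]
```

Request:
{"api": "send_rows", "payload": {
  "rows": "0 0 0 -45 -52 0 -1;0 0 0 -90 -104 0 -1;0 0 0 -135 -156 0 -1;0 0 0 -180 -208 0 -1;0 0 0 -225 -260 0 -1;0 0 0 -270 -312 0 -1;0 0 0 -320 -370 0 -1;0 0 0 -366 -423 0 -1",
  "grip_force": 20
}}

```text
time: 2.05
eef_pos: [0.4259, 0.116, 0.2505]
tcp_rot: [0.231, 0.973, 0.0, 0.001]
contact_force: [0.9, 1.7, -0.4]
opening: 0.001
finger_force: 0.0
```

Run:
```python
from h import *
np.set_printoptions(precision=2,suppress=True)
s=ctrl.get_state();print({k:s[k] for k in("time","eef_pos","tcp_rot","contact_force","opening","qpos")})
for X in([.5255,-.0415,.12],[.5255,-.0415,.06]):print(rel(X))
```

```text
{'time': 2.05, 'eef_pos': array([0.43, 0.12, 0.25]), 'tcp_rot': array([0.23, 0.97, 0.  , 0.  ]), 'contact_force': array([ 0.87,  1.66, -0.36]), 'opening': 0.0012108090915227741, 'qpos': array([ 0.04, -0.26,  2.12,  0.  ,  1.27, -1.07])}
[-159.6   -95.98  130.69]
[-159.52  -96.03  190.69]
```

Request:
{"api": "send_rows", "payload": {
  "rows": "0 0 0 0 0 0 -1;0 0 0 0 0 0 -1;0 0 0 0 0 0 -1"
}}

```text
time: 2.42
eef_pos: [0.4254, 0.1191, 0.25]
tcp_rot: [0.23, 0.973, 0.0, -0.0]
contact_force: [0.1, -0.2, 0.1]
opening: 0.0
finger_force: 0.0
```

Run:
```python
from h import *
np.set_printoptions(precision=2,suppress=True)
s=ctrl.get_state();print({k:s[k] for k in("time","eef_pos","contact_force")})
for X in([.5255,-.0415,.12],[.5255,-.0415,.06]):print(rel(X))
```

```text
{'time': 2.425, 'eef_pos': array([0.43, 0.12, 0.25]), 'contact_force': array([ 0.12, -0.22,  0.12])}
[-161.49  -98.75  129.95]
[-161.5   -98.77  189.95]
```

Request:
{"api": "send_rows", "payload": {
  "rows": "0 0 0 -20 -36 0 -1;0 0 0 -40 -72 0 -1;0 0 0 -62 -104 10 -1;0 0 0 -95 -103 40 -1;0 0 0 -130 -101 80 -1;0 0 0 -161.5 -98.7 120 -1;0 0 0 -161.5 -98.7 165 -1;0 0 0 -161.5 -98.7 185 -1"
}}

```text
time: 3.42
eef_pos: [0.524, -0.0406, 0.0616]
tcp_rot: [0.23, 0.973, 0.0, -0.003]
contact_force: [0.3, -0.2, 0.0]
opening: 0.0
finger_force: 0.0
```

Request:
{"api": "send_rows", "payload": {
  "rows": "0 0 0 0 0 0 -1;0 0 0 0 0 0 -1;0 0 0 0 0 0 -1"
}}

```text
time: 3.8
eef_pos: [0.5267, -0.0427, 0.0667]
tcp_rot: [0.231, 0.973, -0.0, 0.002]
contact_force: [0.2, 0.2, 0.7]
opening: 0.002
finger_force: 0.0
```

Run:
```python
from h import *
np.set_printoptions(precision=4,suppress=True)
s=ctrl.get_state();print({k:s[k] for k in("time","eef_pos","contact_force")})
print(rel([.5255,-.0415,.048]))
for n,o in(("top",(210,160)),("side",(240,160))):
    p=ctrl.read_camera(n);a=p["color"][o[1]:o[1]+120,o[0]:o[0]+160]
    a=cv2.resize(a,None,fx=2.5,fy=2.5,interpolation=cv2.INTER_CUBIC)
    b=a if n=="top" else np.hstack([b,a])
cv2.imwrite("pics/pre.png",cv2.cvtColor(b,cv2.COLOR_RGB2BGR))
```

```text
{'time': 3.8, 'eef_pos': array([ 0.5267, -0.0427,  0.0667]), 'contact_force': array([0.1913, 0.1807, 0.6779])}
[ 1.6826  0.5402 18.7108]
```

View pics/pre.png

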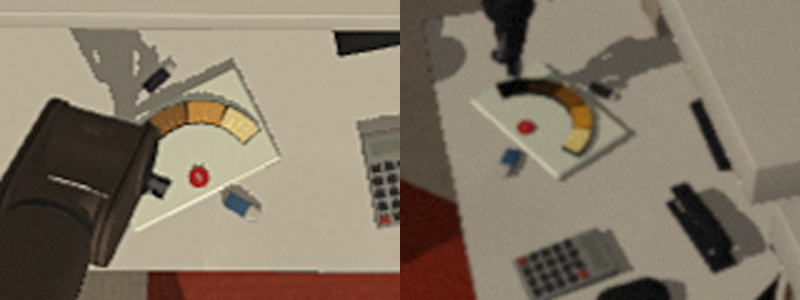

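The picture shows the shut fingertip just above the black pad, at about (512,72) in the side view. I'll descend and feel for contact.

Request:
{"api": "send_rows", "payload": {
  "rows": "0 0 0 0.5 0 6 -1;0 0 0 0.5 0 12 -1;0 0 0 0.5 0 17 -1;0 0 0 0.5 0 19 -1;0 0 0 0.5 0 19 -1;0 0 0 0.5 0 19 -1"
}}

```text
time: 4.65
eef_pos: [0.5252, -0.0427, 0.0462]
tcp_rot: [0.231, 0.973, 0.0, 0.0]
contact_force: [1.4, 0.8, -0.4]
opening: 0.0
finger_force: 0.0
```

Request:
{"api": "send_rows", "payload": {
  "rows": "0 0 0 0 0 1 -1;0 0 0 0 0 2 -1;0 0 0 0 0 2 -1;0 0 0 0 0 2 -1"
}}

```text
time: 5.15
eef_pos: [0.5251, -0.0427, 0.044]
tcp_rot: [0.231, 0.973, -0.0, 0.0]
contact_force: [0.8, -0.4, -1.7]
opening: 0.004
finger_force: 0.0
```

Request:
{"api": "send_rows", "payload": {
  "rows": "0 0 0 0 0 1 -1;0 0 0 0 0 2 -1;0 0 0 0 0 2 -1;0 0 0 0 0 2 -1"
}}

```text
time: 5.65
eef_pos: [0.5251, -0.0427, 0.0421]
tcp_rot: [0.231, 0.973, -0.0, 0.0]
contact_force: [-0.6, -0.7, 1.0]
opening: -0.003
finger_force: 0.7
```

Request:
{"api": "send_rows", "payload": {
  "rows": "0 0 0 0 0 1 -1;0 0 0 0 0 2 -1;0 0 0 0 0 2 -1;0 0 0 0 0 2 -1"
}}

```text
time: 6.15
eef_pos: [0.5252, -0.0427, 0.0401]
tcp_rot: [0.231, 0.973, 0.0, 0.0]
contact_force: [0.1, -0.4, 2.5]
opening: -0.0
finger_force: 1.2
```

Contact is at about TCP z = 0.043, and the arc is now pressed about 3 mm at 2.5 N. Next are the arc numbers.

Run:
```python
from h import *
q=(.5271,-.1265,np.radians(27.08))
ang=np.linspace(64,-64,25)
D=[rel([q[0]+.085*np.cos(q[2]+np.radians(a)),q[1]+.085*np.sin(q[2]+np.radians(a)),.0397]) for a in ang]
for i in(0,8,16):
    # first call from measured pose, later ones from previous planned end
    b=np.zeros(3) if i==0 else D[i]
    print(";".join("0 0 0 %.1f %.1f %.1f -1"%tuple(d-b) for d in D[i+1:i+9]))
```

```text
0 0 0 -6.9 4.6 0.4 -1;0 0 0 -14.4 7.3 0.4 -1;0 0 0 -22.0 9.3 0.4 -1;0 0 0 -29.8 10.5 0.4 -1;0 0 0 -37.7 11.1 0.4 -1;0 0 0 -45.6 10.8 0.4 -1;0 0 0 -53.5 9.9 0.4 -1;0 0 0 -61.2 8.2 0.4 -1
0 0 0 -7.5 -2.4 0.0 -1;0 0 0 -14.8 -5.4 0.0 -1;0 0 0 -21.8 -9.2 0.0 -1;0 0 0 -28.4 -13.5 0.0 -1;0 0 0 -34.6 -18.5 0.0 -1;0 0 0 -40.2 -24.0 0.0 -1;0 0 0 -45.4 -30.0 0.0 -1;0 0 0 -49.9 -36.5 0.0 -1
0 0 0 -3.9 -6.9 0.0 -1;0 0 0 -7.2 -14.1 0.0 -1;0 0 0 -9.8 -21.5 0.0 -1;0 0 0 -11.7 -29.2 0.0 -1;0 0 0 -12.9 -37.0 0.0 -1;0 0 0 -13.3 -44.9 -0.0 -1;0 0 0 -13.0 -52.8 -0.0 -1;0 0 0 -12.0 -60.7 -0.0 -1
```

Request:
{"api": "send_rows", "payload": {
  "rows": "0 0 0 -2.5 1.7 0.4 -1;0 0 0 -6.9 4.6 0.4 -1;0 0 0 -10.6 6 0.4 -1;0 0 0 -14.4 7.3 0.4 -1;0 0 0 -18.2 8.4 0.4 -1;0 0 0 -22 9.3 0.4 -1;0 0 0 -25.9 10 0.4 -1;0 0 0 -29.8 10.5 0.4 -1"
}}

```text
time: 7.15
eef_pos: [0.5567, -0.0468, 0.0396]
tcp_rot: [0.231, 0.973, 0.0, -0.0]
contact_force: [-1.1, -0.3, 2.2]
opening: 0.001
finger_force: 1.3
```

```bash
cat > n.py <<'E'
from h import *
import sys
q=(.5271,-.1265,np.radians(27.08))
s=ctrl.get_state();v=s["eef_pos"]-[q[0],q[1],0]
print("ang",np.degrees(np.arctan2(v[1],v[0])-q[2]),"rad",np.hypot(v[0],v[1]),"z",v[2],"F",s["contact_force"],s["time"])
E
python3 n.py
```

```text
ang 42.583027022177255 rad 0.08502675125730026 z 0.0396243573391398 F [-1.07591959 -0.25474896  2.24434396] 7.15
```

Request:
{"api": "send_rows", "payload": {
  "rows": "0 0 0 -4 0.4 0 -1;0 0 0 -7.9 0.6 0 -1;0 0 0 -11.9 0.6 0 -1;0 0 0 -15.8 0.3 0 -1;0 0 0 -19.8 0 0 -1;0 0 0 -23.7 -0.6 0 -1;0 0 0 -27.6 -1.4 0 -1;0 0 0 -31.4 -2.3 0 -1"
}}

```text
time: 8.15
eef_pos: [0.5836, -0.0631, 0.0396]
tcp_rot: [0.231, 0.973, 0.0, 0.0]
contact_force: [-1.8, 1.1, 3.0]
opening: 0.002
finger_force: 1.3
```

Request:
{"api": "send_rows", "payload": {
  "rows": "0 0 0 -3.8 -1.1 0 -1;0 0 0 -7.5 -2.4 0 -1;0 0 0 -11.2 -3.8 0 -1;0 0 0 -14.8 -5.4 0 -1;0 0 0 -18.4 -7.2 0 -1;0 0 0 -21.8 -9.2 0 -1;0 0 0 -25.2 -11.3 0 -1;0 0 0 -28.4 -13.5 0 -1"
}}

```text
time: 9.15
eef_pos: [0.6029, -0.088, 0.0397]
tcp_rot: [0.231, 0.973, 0.0, 0.0]
contact_force: [-0.4, 1.4, 2.4]
opening: -0.001
finger_force: 1.3
```

```bash
python3 n.py
```

```text
ang -0.14506371381915628 rad 0.08503733970370118 z 0.039690926512946506 F [-0.44512196  1.36722274  2.38416969] 9.15
```

Request:
{"api": "send_rows", "payload": {
  "rows": "0 0 0 -3.2 -2.4 0 -1;0 0 0 -6.2 -5 0 -1;0 0 0 -9.1 -7.7 0 -1;0 0 0 -11.8 -10.5 0 -1;0 0 0 -14.5 -13.5 0 -1;0 0 0 -17 -16.5 0 -1;0 0 0 -19.3 -19.7 0 -1;0 0 0 -21.5 -23 0 -1"
}}

```text
time: 10.15
eef_pos: [0.6116, -0.1182, 0.0396]
tcp_rot: [0.231, 0.973, -0.0, 0.0]
contact_force: [0.3, 1.2, 2.9]
opening: -0.003
finger_force: 1.3
```

Request:
{"api": "send_rows", "payload": {
  "rows": "0 0 0 -2 -3.4 0 -1;0 0 0 -3.9 -6.9 0 -1;0 0 0 -5.7 -10.5 0 -1;0 0 0 -7.2 -14.1 0 -1;0 0 0 -8.6 -17.8 0 -1;0 0 0 -9.8 -21.5 0 -1;0 0 0 -10.9 -25.3 0 -1;0 0 0 -11.7 -29.2 0 -1"
}}

```text
time: 11.15
eef_pos: [0.6089, -0.1496, 0.0397]
tcp_rot: [0.231, 0.973, -0.0, 0.0]
contact_force: [0.2, 0.7, 2.7]
opening: 0.0
finger_force: 1.3
```

Request:
{"api": "send_rows", "payload": {
  "rows": "0 0 0 -0.7 -3.9 0 -1;0 0 0 -1.2 -7.8 0 -1;0 0 0 -1.5 -11.7 0 -1;0 0 0 -1.6 -15.7 0 -1;0 0 0 -1.6 -19.7 0 -1;0 0 0 -1.3 -23.6 0 -1;0 0 0 -0.9 -27.6 0 -1;0 0 0 -0.3 -31.5 0 -1"
}}

```text
time: 12.15
eef_pos: [0.5948, -0.1779, 0.0396]
tcp_rot: [0.231, 0.973, -0.0, 0.0]
contact_force: [1.8, 1.7, 2.2]
opening: -0.005
finger_force: 1.3
```

Request:
{"api": "send_rows", "payload": {
  "rows": "0 0 0 0.1 -1 0 -1;0 0 0 0.1 -1 0 -1;0 0 0 0.1 -1 0 -1;0 0 0 0.1 -1 0 -1"
}}

```text
time: 12.65
eef_pos: [0.5943, -0.1786, 0.0396]
tcp_rot: [0.231, 0.973, -0.0, -0.0]
contact_force: [-0.4, -0.2, 2.6]
opening: 0.001
finger_force: 1.3
```

```bash
python3 n.py
python3 - <<'E'
from h import *
for n,o in(("top",(210,160)),("side",(240,160))):
    p=ctrl.read_camera(n);a=p["color"][o[1]:o[1]+120,o[0]:o[0]+160]
    a=cv2.resize(a,None,fx=2.5,fy=2.5,interpolation=cv2.INTER_CUBIC)
    b=a if n=="top" else np.hstack([b,a])
cv2.imwrite("pics/end.png",cv2.cvtColor(b,cv2.COLOR_RGB2BGR))
E
```

```text
ang -64.89741097485552 rad 0.0850394547729749 z 0.039597350837195205 F [-0.41672955 -0.24717232  2.58003188] 12.65
```

View pics/end.png

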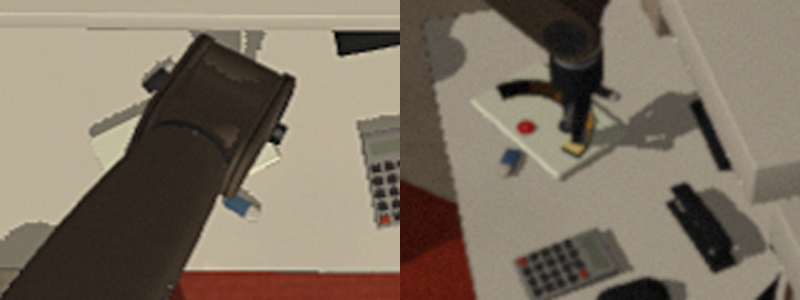

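The tip sits on the cream pad at about (575,147) in the side view, and the panel hasn't shifted. I'll add 3 mm of clearance from pad 4, then hand in.

Request:
{"api": "send_rows", "payload": {
  "rows": "0 0 0 0.2 -1 0 -1;0 0 0 0.4 -2 0 -1;0 0 0 0.6 -3 0 -1;0 0 0 0.6 -3 0 -1;0 0 0 0.6 -3 0 -1;0 0 0 0.6 -3 0 -1"
}}

```text
time: 13.5
eef_pos: [0.5925, -0.1808, 0.0396]
tcp_rot: [0.231, 0.973, 0.0, -0.0]
contact_force: [1.8, 1.4, 2.3]
opening: 0.001
finger_force: 1.3
```

```bash
python3 n.py; python3 -c "
from plant import ctrl
print(ctrl.sign_off())"
```

```text
ang -66.76891387145146 rad 0.0849883309622638 z 0.03958631855596165 F [1.78866608 1.390302   2.30737013] 13.5
the job is handed in; nothing more can be done
None
```

I slid the fingertip along the arc from the darkest pad to the cream pad without lifting and handed in at 13.5 s with it still resting there at about 2.5 N; no pass/fail result came back, but the last pictures show the panel where it was.

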